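Pull the hob's knob off for cleaning

TASK

Milk has run under the large knob of the small electric hob. Hook the steel puller fully under that knob, pull it straight up off its spindle without cocking it, carry it level on the puller to the grey drying mat and leave it there right way up; then stand the puller upright on the worktop or the mat and let go. Press and push gently, so that neither deck nor knob is damaged, and leave the small knob on and everything else where it is.

Things in the scene. Friction and masses are not known exactly. Their poses are not given: they have to be found in the camera images.
- puller: Knob puller: C-shaped steel frame, about 0.17 kg, that stands on its fork, black grip on top. Origin: on the underside, straight below the grip; own +x is where the fork points, z up. Upright back at x -43 to -38 mm, underside of the bridge at z 38 mm, open to +x and both sides. Two tines, 3.5 mm thick, at y 13 to 19 mm either side; tips turned up to z 7 mm as hooks.
- puller_grip (a point): Centre of the puller's grip, 72 mm over the puller's origin: a slab 30 mm along x, 12 mm along y (pinch it across y), z 43 to 93 mm. Axes as the puller. A firm grip keeps it from slipping.
- puller_guide (a point): Guide at the foot of the back, puller x -47, z 10 mm; behind it the fork's root sticks out as far as x -77 mm. The fork is clamped in it with a brass screw at a setting that differs each time: up to 9 mm ahead of or behind the middle one. At the middle setting the slot between the tines (26 mm wide) ends at puller x -11.5 mm and the hooks span x 24.5 to 27.5.
- power_knob: Large knob, black, 52 mm wide, 30 mm tall, about 50 g, on either spindle at the start. Origin: centre of its underside (the hub's foot), z up. Under the cap a round hub, 23 mm wide, 9 mm high, stands on the deck, so there is a 9 mm gap below the cap all round. Slot end against hub, the hooks stand 2 mm beyond the cap and the tines lift it level; not fully in, they cock it.
- knob_bore (a point): Mouth of the large knob's bore, at its origin. A spring clip on the spindle snaps over ribs in it: about 8 to 15 N straight up frees the knob within 4 mm of rise, then it is loose; it is clear of the spindle after 20 mm. The fork may come under it from any free side.
- timer_knob: Small knob on the other spindle, black, 38 mm wide, 30 mm tall, else like the large one. Stays on. Origin: centre of its underside.
- hob: Electric hob, white with steel deck, fixed, 232 (x) x 200 (y) mm, deck at z 55 mm. Origin: centre of its underside; its front is -x. Spindles 19 mm tall at x -62, y +50 and -50 mm. Iron plate 130 mm wide, 12 mm over the deck, in a ring 144 mm wide, centred at x +36. The deck before the knobs is flat and free up to its front edge at x -116 mm.
- mat: Grey drying mat, fixed, 130 (x) x 190 (y) x 5 mm, flat on the worktop. Origin: centre of its underside; top at z 5 mm. With the fork lying on the mat, a knob standing there on its hub has its cap 2 mm above the hooks, so the fork can be drawn out level. Beyond x = 0.52 m, between hob and mat, lies a heap of bags 150 mm high.
- tumbler: clear drinking glass, 79 mm wide, 90 mm tall, beside the hob; bystander
- orange_1: orange, 65 mm wide, behind the mat; bystander
- onion: brown onion, 68 mm wide, behind the mat beside the oranges; bystander
- egg_timer: round kitchen timer, 64 mm wide, 53 mm tall, right of the mat; bystander

How it is judged:
On the way, in this order (a step that is already met when the one before it is completed fails the run):
1. the puller bears on the large knob, which still sits on its spindle (contact force between puller and power_knob above 4 N and z of power_knob in the frame of hob below 0.0585 m), for 0.02 s.
2. the puller alone carries the knob clear above its spindle (z of power_knob in the frame of hob above 0.08 m and contact force between puller and power_knob above 0.1 N and contact force between the fingers and power_knob below 0.1 N and contact force between power_knob and hob below 0.1 N), for 0.1 s.
3. the knob stands right way up on the mat (x of power_knob in the frame of mat between -0.05 and 0.05 m and y of power_knob in the frame of mat between -0.08 and 0.08 m and z of power_knob in the frame of mat between 0.003 and 0.0075 m and angle between power_knob's own z axis and vertical below 0.1 rad and contact force between power_knob and mat above 0.05 N), for 0.1 s.
At the end, for the whole second after the job is handed in: The large knob stands right way up (within 0.1 rad) and still on the mat, its centre at least 15 mm inside the mat's edges; the puller stands upright (within 0.1 rad) and still on worktop or mat, clear of the knob; the small knob is fully on its spindle (x of power_knob in the frame of mat between -0.05 and 0.05 m and y of power_knob in the frame of mat between -0.08 and 0.08 m and z of power_knob in the frame of mat between 0.003 and 0.0075 m and angle between each of power_knob, timer_knob, puller's own z axis and vertical below 0.1 rad and z of timer_knob in the frame of hob below 0.059 m and contact force between puller and power_knob below 0.05 N and height (world z) of puller between -0.003 and 0.008 m and linear speed of each of puller, power_knob below 0.01 m/s); the robot touches nothing.
It fails at once if the puller is pressed on the hob with more than 25 N (contact force between puller and hob above 25 N).
It fails at once if the puller loads the knob with more than 22 N (contact force between puller and power_knob above 22 N).
It fails at once if the large knob is cocked by more than 0.06 rad while its clip still holds (angle between power_knob's own z axis and vertical above 0.06 rad and distance between power_knob and hob below 0.12 m and z of power_knob in the frame of hob below 0.059 m).
It fails at once if the large knob is tipped by more than 0.3 rad (angle between power_knob's own z axis and vertical above 0.3 rad).
It fails at once if the small knob is pulled up or tipped, or another thing is moved by more than 30 mm (not (z of timer_knob in the frame of hob below 0.059 m and angle between timer_knob's own z axis and vertical below 0.1 rad) or distance of any of tumbler, orange_1, onion, egg_timer from where it was at the start of the episode above 0.03 m).
It also fails if it takes over 72 s, if anything falls off the work surface, if the arm or the gripper's body presses on something with over 40 N, if the wrist force passes 120 N, or if a joint passes its speed limit or range.

ROBOT

A 6-joint arm with a two-finger parallel gripper is mounted at the origin on the work surface; the furniture and walls round the work are solid. World frame = base frame: x ahead of the robot, y to its left, z up, the work surface at z = 0. Lengths are in m, angles in rad, forces in N, time in s.
With the tool pointing down it reaches from about 0.375 to 0.75 m from the base axis. Payload 9 kg.
Tool frame: the origin (TCP) lies on the centre line of the jaws, within the pads' length; the fingertips stand 19 mm ahead of it and the grasp point (between the pads) is the TCP (bot.tcp_to_tips is the distance from the TCP to the fingertips, in m); z points along the fingers, y is the line along which they close (so a half turn about z gives the same grasp; the last joint's range is limited). The gripper opens to 85 mm and grips with 20 to 120 N. Pads are 22 mm wide; open, the fingers measure 114 mm over their backs; the gripper's body (76 mm by 85 mm) begins 54 mm behind the grasp point. The pads swing forward as they close: fully open they stand 13 mm farther back than shut.
Start: joints at [-1.361, 0.104, 0.097, 1.564, 0, 1.353], TCP at [0.249, -0.546, 0.25] pointing down, gripper open.
Joint ranges: [-2.99, 2.99], [-0.84, 1.86], [-1.1, 1.16], [-1.84, 2.11], [-1.51, 1.56], [-3.14, 3.14]. Speed limits (rad/s): [2.22, 2.22, 2.57, 3.14, 3.14, 3.14].

INTERFACE

Orientations are given as a rotation vector (axis times angle).
In Python, from rig import bot, imaging, workorder gives the robot as it stands.
- The arm moves only by the tool apply_moves, never from a script. Its argument "motion" is a list of rows, each a list of 7 numbers: the shift along the tool's x, y, z in m, then the turn, a rotation vector about the tool's x, y, z in degrees, then the closure in counts, from 0 (fully open) to 255 (shut). In form: [[tx, ty, tz, rx, ry, rz, fingers], ...]. A call has 1 to 20 rows; each row shifts and turns the commanded pose from where the row before left it, along the tool's axes as they then stand; what a row does not reach is not made up. A row lasts 1/12 s, in which the tool goes at most 41.7 mm and 7.16 degrees, less where a joint would pass 70% of its speed; a pose out of reach is approached as far as the arm can. A call with a gripper value outside its range is refused whole. The fingers move at their own pace and stop on an object; "squeeze" is the grip in N (left out, the last holds). Time passes only in rows, so rows that do not move let the fingers close. It gives the time, the measured TCP pose, the force, the opening and the grip force at its end, in the units of the state.
- bot.read_state(): the state, without advancing time (a new reading comes with each control period).
- imaging.grab_frame(name): name is "side" or "top"; returns the picture (480x640x3 uint8, blue, green, red); there is no depth.
- imaging.camera_params(name): a dict with "K" (3x3 intrinsics, pixels), "R" (3x3) and "t" (3): a world point X has camera coordinates R X + t. Camera axes: x right, y down, z forward; pixel columns grow to the right and rows downward; lengths in m; the calibration is good to about 2 mm. A picture is of the moment at which its call begins. camera_params takes no time and is no camera call.
- workorder.hand_in(): hands the job in; it is judged then, once.
The state is a dict: "t": time; "q": joint angles; "dq": joint speeds; "joint_efforts": joint torques, N m; "tcp_pos": TCP position; "ee_rot": TCP orientation; "wrist_force": force on the tool from outside, world axes, zero at the start; "ft_torque": the same for the moment, N m; "width": finger opening in m; "grasp_force": force on a finger pad.
Only numpy, scipy, OpenCV 4.12 (cv2) and the standard library are available. Lean on these libraries where they do the work, as an engineer would, in place of code of your own. Each camera call takes 0.05 s, during which the arm holds its last target. There are 200 camera calls.

## Working session

There is one attempt and no reset: what is moved stays moved. The work goes in short steps, Python scripts to look and compute and a tool call to move; the robot and the scene stay as the last step left them, time stands still between calls to the robot, and variables do not carry over. Pictures are saved under pics/ and viewed, at most 14 in all, crops included, and the job is handed in when it is done.

Besides the shell and the picture viewer there is one more tool, called after "Call:" as name(argument=value, ...), one argument or row to a line, values as JSON. apply_moves: Moves the arm, as the interface text tells. Its arguments: {"type":"object","properties":{"motion":{"type":"array"},"squeeze":{"type":"number"}},"required":["motion"]}

```bash
mkdir -p pics
python3 - <<'E'
from rig import bot, imaging
import cv2
for n in("side","top"):
    cv2.imwrite(f"pics/{n}0.png",imaging.grab_frame(n)); p=imaging.camera_params(n); print(n,p["K"],p["R"],p["t"])
s=bot.read_state();print(s['t'],s['tcp_pos'],s['ee_rot'],s['width'])
E
```

```text
side [[469.01787025   0.         329.52569835]
 [  0.         469.01787025 239.94393035]
 [  0.           0.           1.        ]] [[-0.81774089 -0.57547559  0.01129941]
 [-0.50918778  0.71411479 -0.48038304]
 [ 0.26837964 -0.39858238 -0.87698601]] [0.41751362 0.25117121 1.41241982]
top [[454.53516743   0.         318.54454789]
 [  0.         454.53516743 231.07841675]
 [  0.           0.           1.        ]] [[-2.11214406e-02 -9.99776604e-01  7.91830942e-04]
 [-9.95527732e-01  2.09587220e-02 -9.21155048e-02]
 [ 9.20783308e-02 -2.73390182e-03 -9.95748014e-01]] [0.02143248 0.48114281 1.13647364]
0.1 [ 0.24886495 -0.5456516   0.24958036] [-3.06881002e+00 -6.66591113e-01 -2.87973009e-05] 0.08526169318634101
```

View pics/top0.png

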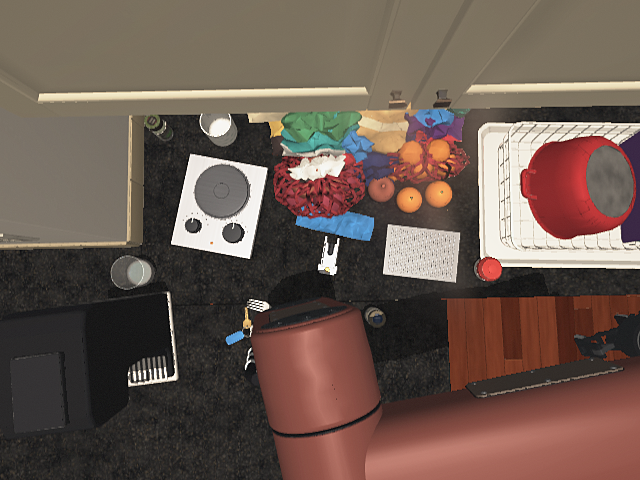

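View pics/side0.png

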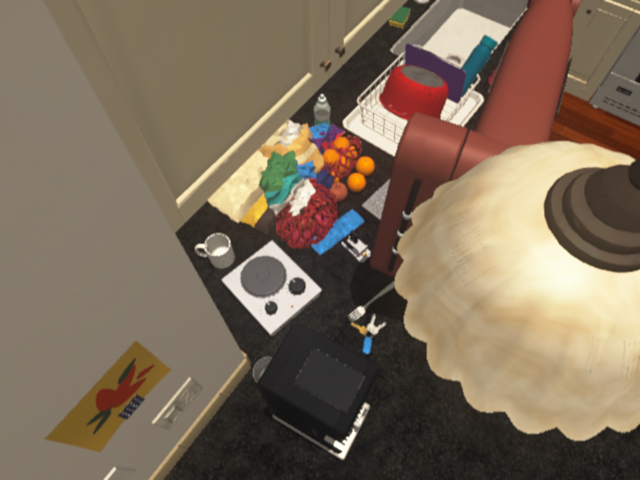

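The top view shows the hob, with the large knob near (233,233) and the small one near (193,226). The puller is near (328,256) and the mat near (421,253). I'll enlarge these areas.

```bash
cat > h.py <<'E'
import numpy as np
from rig import imaging
def unproj(n,u,v,z):
    p=imaging.camera_params(n);K,R,t=map(np.array,(p["K"],p["R"],p["t"]))
    d=R.T@np.linalg.solve(K,[u,v,1]);c=-R.T@t
    return c+d*(z-c[2])/d[2]
def proj(n,X):
    p=imaging.camera_params(n);q=np.array(p["K"])@(np.array(p["R"])@np.array(X)+p["t"]);return q[:2]/q[2]
E
python3 - <<'E'
import cv2,numpy as np
a=cv2.imread("pics/top0.png")
def crop(im,x0,y0,w,h,s): return cv2.resize(im[y0:y0+h,x0:x0+w],None,fx=s,fy=s,interpolation=cv2.INTER_CUBIC)
cv2.imwrite("pics/c1.png",np.vstack([crop(a,165,145,110,120,5)]))
cv2.imwrite("pics/c2.png",crop(a,305,215,160,75,5))
E
```

```text
(no output)
```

View pics/c1.png

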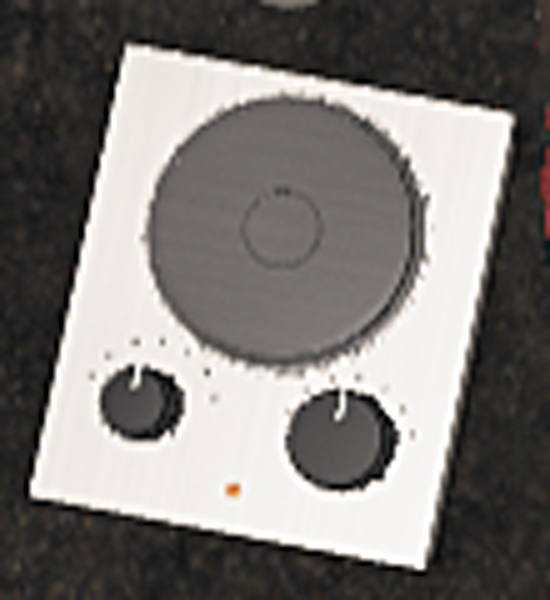

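View pics/c2.png

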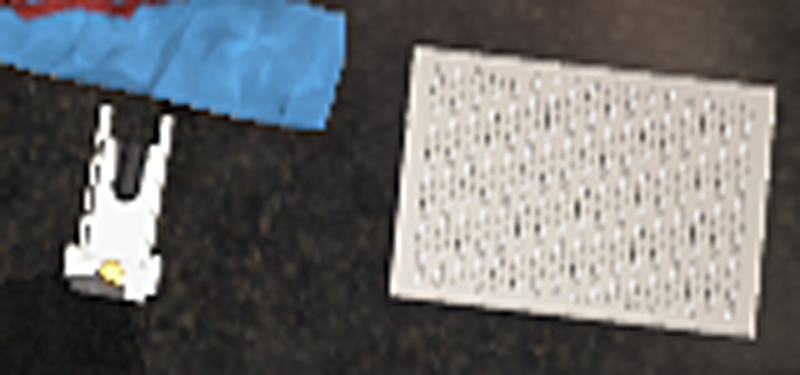

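The top crop shows the large knob's cap centre at about crop (342,440) and the small one's at about (142,404). The hob's deck corners are at (127,44), (513,115), (428,570) and (30,495). In the second crop the hook tips are near (105,107) and (168,118), the brass screw is at (110,272) and the dark grip at about (128,167). The mat corners are at (415,46), (776,88), (753,337) and (390,296).

Run:
```python
from h import *
np.set_printoptions(precision=4,suppress=True)
p=imaging.camera_params("top");print("cam",-np.array(p["R"]).T@p["t"])
f=lambda pts,o,z:np.array([unproj("top",o[0]+(a-2)/5,o[1]+(b-2)/5,z) for a,b in pts])
D=f([(127,44),(513,115),(428,570),(30,495)],(165,145),.055);c=D.mean(0);print("hob",D,c)
fr=(D[2]+D[3])/2-(D[0]+D[1])/2; print("yaw",np.degrees(np.arctan2(-fr[1],-fr[0])),"sizes",np.linalg.norm(D[0]-D[1]),np.linalg.norm(D[1]-D[2]))
e=D[0]-D[1]; yaw=np.arctan2(-e[0],e[1]);print("yaw2",np.degrees(yaw))
yaw=(yaw+np.arctan2(-fr[1],-fr[0]))/2
R=np.array([[np.cos(yaw),-np.sin(yaw)],[np.sin(yaw),np.cos(yaw)]])
for y in(.05,-.05):print("spindle",c[:2]+R@[-.062,y])
print("knob img",f([(333,440)],(165,145),.085),f([(136,402)],(165,145),.085), 'w/ base', f([(342,440)],(165,145),.075))
M=f([(415,46),(776,88),(753,337),(390,296)],(305,215),.005);c=M.mean(0);e=M[0]-M[1]
print("mat",M,c,np.degrees(np.arctan2(-e[0],e[1])),np.linalg.norm(e),np.linalg.norm(M[1]-M[2]))
print("hooks",f([(105,107),(168,118)],(305,215),.007)); print("screw",f([(110,272)],(305,215),.02))
print("slot end",f([(120,200)],(305,215),.0035),"grip",f([(128,167)],(305,215),.093),f([(133,140),(125,198)],(305,215),.093))
print("guide",f([(65,250),(160,265)],(305,215),.02),"root",f([(75,285),(150,300)],(305,215),.0))
```

```text
cam [0.3748 0.0145 1.1759]
hob [[0.6815 0.3306 0.055 ]
 [0.6411 0.1368 0.055 ]
 [0.4139 0.1811 0.055 ]
 [0.4551 0.3773 0.055 ]] [0.5479 0.2564 0.055 ]
yaw -11.354537279176947 sizes 0.19794507701362968 0.2313985170529276
yaw2 -11.780531827514274
spindle [0.4972 0.3179]
spindle [0.4771 0.2199]
knob img [[0.4764 0.2219 0.085 ]] [[0.4968 0.3169 0.085 ]] w/ base [[0.4773 0.2194 0.075 ]]
mat [[ 0.4982 -0.1681  0.005 ]
 [ 0.4725 -0.3541  0.005 ]
 [ 0.3448 -0.3359  0.005 ]
 [ 0.3696 -0.1507  0.005 ]] [ 0.4213 -0.2522  0.005 ] -7.8894750616516545 0.18778614483272765 0.12899332832080118
hooks [[ 0.4698 -0.0067  0.007 ]
 [ 0.4634 -0.0391  0.007 ]]
screw [[ 0.3848 -0.0071  0.02  ]]
slot end [[ 0.4218 -0.0134  0.0035]] grip [[ 0.4338 -0.0155  0.093 ]] [[ 0.4467 -0.0181  0.093 ]
 [ 0.4191 -0.0137  0.093 ]]
guide [[ 0.3964  0.0155  0.02  ]
 [ 0.3878 -0.0325  0.02  ]] root [[ 0.3786  0.0107  0.    ]
 [ 0.3701 -0.0277  0.    ]]
```

Run:
```python
import cv2
a=cv2.imread("pics/top0.png");s=cv2.imread("pics/side0.png")
r=lambda i:cv2.resize(i,None,fx=10,fy=10,interpolation=cv2.INTER_CUBIC)
import numpy as np
cv2.imwrite("pics/c3.png",np.hstack([r(a[228:283,312:352]),r(s[220:275,335:375])]))
```

```text
(no output)
```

View pics/c3.png

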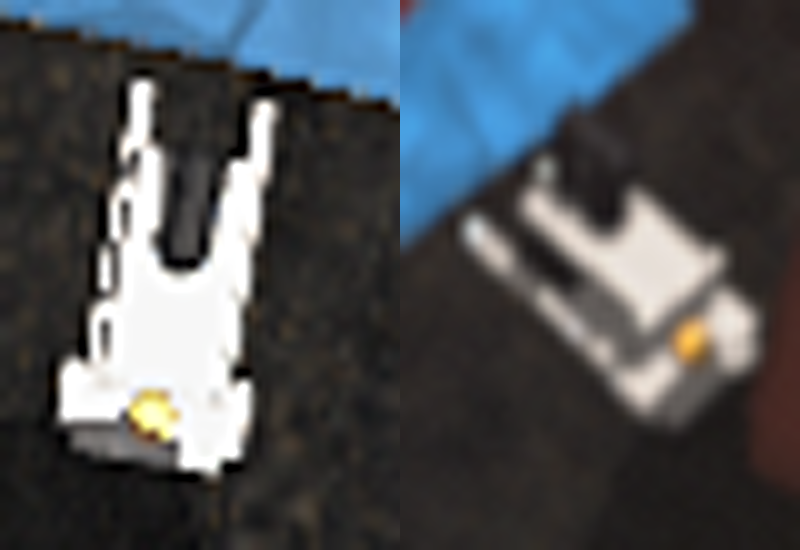

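Call:
apply_moves(
  motion=[
    [0.0193,-0.0203,0,0,0,0,0],
    [0.0193,-0.0203,0,0,0,0,0],
    [0.0193,-0.0203,0,0,0,0,0],
    [0.0193,-0.0203,0,0,0,0,0],
    [0.0193,-0.0203,0,0,0,0,0],
    [0.0193,-0.0203,0,0,0,0,0],
    [0.0193,-0.0203,0,0,0,0,0],
    [0.0193,-0.0203,0,0,0,0,0],
    [0.0193,-0.0203,0,0,0,0,0],
    [0.0193,-0.0203,0,0,0,0,0],
    [0.0193,-0.0203,0,0,0,0,0],
    [0.0193,-0.0203,0,0,0,0,0],
    [0.0193,-0.0203,0,0,0,0,0],
    [0.0193,-0.0203,0,0,0,0,0],
    [0.0193,-0.0203,0,0,0,0,0],
    [0.0193,-0.0203,0,0,0,0,0],
    [0.0193,-0.0203,0,0,0,0,0],
    [0.0193,-0.0203,0,0,0,0,0],
    [0.0193,-0.0203,0,0,0,0,0],
    [0.0193,-0.0203,0,0,0,0,0],
  ],
)

```text
t: 1.77
tcp_pos: [0.4318, -0.0149, 0.2501]
ee_rot: [3.07, 0.667, -0.0]
wrist_force: [0.2, 0.5, 0.9]
width: 0.0855
grasp_force: 0.0
```

Call:
apply_moves(
  motion=[
    [0,0,0,0,0,-7.1,0],
    [0,0,0,0,0,-7.1,0],
    [0,0,0,0,0,-7.1,0],
    [0,0,0,0,0,-7.1,0],
    [0,0,0,0,0,-7.1,0],
    [0,0,0,0,0,-7.1,0],
    [0,0,0,0,0,-7.1,0],
    [0,0,0,0,0,-7.1,0],
    [0,0,0,0,0,-7.1,0],
    [0,0,0,0,0,-7.1,0],
    [0,0,0,0,0,-7.1,0],
    [0,0,0,0,0,-7.1,0],
    [0,0,0,0,0,-7.1,0],
    [0,0,0,0,0,-7.1,0],
    [0,0,0,0,0,-7.1,0],
    [0,0,0,0,0,-7.1,0],
    [0,0,0,0,0,-7.1,0],
    [0,0,0,0,0,-7.1,0],
    [0,0,0,0,0,-7.1,0],
    [0,0,0,0,0,-7.1,0],
  ],
)

```text
t: 3.43
tcp_pos: [0.4315, -0.0163, 0.25]
ee_rot: [-0.359, -3.12, -0.0]
wrist_force: [-0.3, -0.4, 1.1]
width: 0.0855
grasp_force: 0.0
```

```bash
cat >> h.py <<'E'
from rig import bot
from scipy.spatial.transform import Rotation as Ro
def st():
    s=bot.read_state();R=Ro.from_rotvec(s['ee_rot']).as_matrix()
    print("t",s['t'],"tcp",np.round(s['tcp_pos'],4),"yaw(puller)",np.round(np.degrees(np.arctan2(-R[1,0],-R[0,0])),2),"tilt z",np.round(R[:2,2],4),"F",np.round(s['wrist_force'],1),"w",round(s['width'],4),"g",round(s['grasp_force'],1),"q6",s['q'][5])
    return s,R
def go(target,yaw=None):
    s,R=st(); print("delta tool",np.round(R.T@(np.array(target)-s['tcp_pos']),4))
    if yaw is not None:
        T=np.radians(yaw);W=np.array([[-np.cos(T),-np.sin(T),0],[-np.sin(T),np.cos(T),0],[0,0,-1]])
        print("rot deg",np.round(np.degrees(Ro.from_matrix(R.T@W).as_rotvec()),2))
E
python3 -c "
from h import *
go([.4325,-.0155,.072],-10.3)"
```

```text
t 3.4333 tcp [ 0.4315 -0.0163  0.25  ] yaw(puller) -13.14 tilt z [-0.0005  0.0001] F [-0.3 -0.4  1.1] w 0.0855 g 0.0 q6 -0.11329125015312529
delta tool [-0.0008  0.001   0.178 ]
rot deg [-0.   -0.03 -2.84]
```

Call:
apply_moves(
  motion=[
    [-0.0008,0.001,0.0178,0,0,-2.8,0],
    [0,0,0.0178,0,0,0,0],
    [0,0,0.0178,0,0,0,0],
    [0,0,0.0178,0,0,0,0],
    [0,0,0.0178,0,0,0,0],
    [0,0,0.0178,0,0,0,0],
    [0,0,0.0178,0,0,0,0],
    [0,0,0.0178,0,0,0,0],
    [0,0,0.0178,0,0,0,0],
    [0,0,0.0178,0,0,0,0],
    [0,0,0,0,0,0,0],
    [0,0,0,0,0,0,80],
    [0,0,0,0,0,0,140],
    [0,0,0,0,0,0,180],
    [0,0,0,0,0,0,200],
    [0,0,0,0,0,0,215],
    [0,0,0,0,0,0,255],
    [0,0,0,0,0,0,255],
    [0,0,0,0,0,0,255],
    [0,0,0,0,0,0,255],
  ],
  squeeze=90,
)

```text
t: 5.1
tcp_pos: [0.4331, -0.0158, 0.0727]
ee_rot: [0.293, 3.127, -0.0]
wrist_force: [-0.6, -0.6, 3.9]
width: 0.0109
grasp_force: 87.5
```

```bash
python3 -c "
from h import *
import cv2
st()
r=lambda i:cv2.resize(i,None,fx=5,fy=5,interpolation=cv2.INTER_CUBIC)
a=imaging.grab_frame('top');s=imaging.grab_frame('side')
cv2.imwrite('pics/g.png',np.hstack([r(a[210:290,290:370]),r(s[205:285,320:400])]))"
```

```text
t 5.1 tcp [ 0.4331 -0.0158  0.0727] yaw(puller) -10.69 tilt z [ 0.0008 -0.0004] F [-0.6 -0.6  3.9] w 0.0109 g 87.5 q6 -0.1534159203508159
```

View pics/g.png

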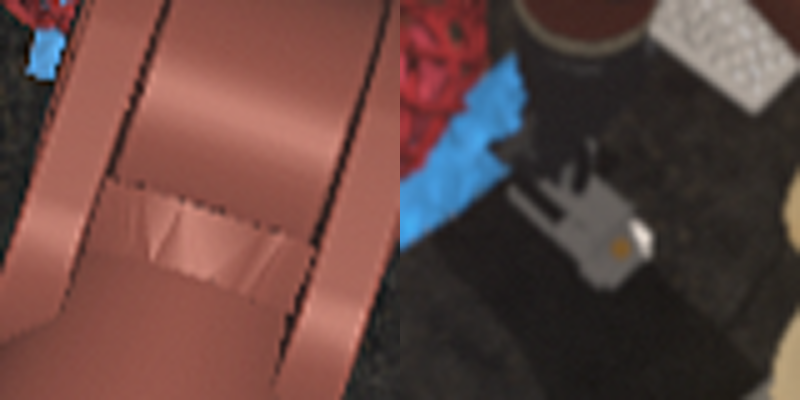

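Gripped (10.9 mm wide, TCP at z 0.0727 with the puller on the worktop). The side crop shows the fingers on the grip and the fork level. I'll lift and refine the knob's position before approaching.

Call:
apply_moves(
  motion=[
    [0,0,-0.01,0,0,0,255],
    [0,0,-0.02,0,0,0,255],
    [0,0,-0.03,0,0,0,255],
    [0,0,-0.03,0,0,0,255],
    [0,0,-0.03,0,0,0,255],
    [0,0,-0.02,0,0,0,255],
    [0,0,0,0,0,0,255],
  ],
)

```text
t: 5.78
tcp_pos: [0.4341, -0.0161, 0.217]
ee_rot: [0.292, 3.122, -0.002]
wrist_force: [0.5, -0.9, -0.9]
width: 0.0111
grasp_force: 87.9
```

```bash
cat > fit.py <<'E'
from h import *
import cv2
from scipy.optimize import minimize
th=np.linspace(0,2*np.pi,60)
def mask(n,c,r,x0,y0,S=8):
    P=[proj(n,[c[0]+r*np.cos(t),c[1]+r*np.sin(t),z]) for z in(.064,.085) for t in th]
    h=cv2.convexHull(np.float32(P))[:,0]
    m=np.zeros((60*S,60*S),np.uint8);cv2.fillPoly(m,[np.int32(np.round(((h-[x0,y0])+.5)*S*16))],255,shift=4)
    return cv2.resize(m,(60,60),interpolation=cv2.INTER_AREA)/255.
for n in("top","side"):
    g=cv2.imread(f"pics/{n}0.png",0).astype(float)
    for nm,c0,r in(("large",[.4771,.2199],.026),("small",[.4972,.3179],.019)):
        u,v=np.int32(proj(n,[*c0,.075]))-30
        w=g[v:v+60,u:u+60];M=cv2.dilate((mask(n,c0,r+.004,u,v)>0).astype(np.uint8),None)>0
        def cost(p):
            m=mask(n,p[:2],p[2],u,v);A=np.c_[m[M],np.ones(M.sum())]
            return np.linalg.lstsq(A,w[M],rcond=None)[1][0]
        o=min((minimize(cost,[c0[0]+a,c0[1]+b,r],method="Nelder-Mead",options=dict(initial_simplex=[[c0[0]+a,c0[1]+b,r],[c0[0]+a+.004,c0[1]+b,r],[c0[0]+a,c0[1]+b+.004,r],[c0[0]+a,c0[1]+b,r*1.05]])) for a in(0,.003) for b in(0,.003)),key=lambda o:o.fun)
        print(n,nm,np.round(o.x,4),o.fun/M.sum())
g=cv2.imread("pics/top0.png",0);m=(g>150).astype(np.uint8);k,l,s,c=cv2.connectedComponentsWithStats(m)
i=l[170,200];print(s[i]);(cx,cy),wh,an=cv2.minAreaRect(cv2.findContours((l==i).astype(np.uint8),0,1)[0][0]);print("hob rect",cx,cy,wh,an,unproj("top",cx,cy,.055))
E
python3 fit.py; python3 -c "
from h import *
go([.4085,.2338,.2],-11.5)"
```

```text
t 5.7833 tcp [ 0.4341 -0.0161  0.217 ] yaw(puller) -10.68 tilt z [ 0.0053 -0.002 ] F [ 0.5 -0.9 -0.9] w 0.0111 g 87.9 q6 -0.15346495465685178
delta tool [0.0716 0.2408 0.0163]
rot deg [-0.05  0.32  0.82]Traceback (most recent call last):
  File "fit.py", line 18, in <module>
    o=min((minimize(cost,[c0[0]+a,c0[1]+b,r],method="Nelder-Mead",options=dict(initial_simplex=[[c0[0]+a,c0[1]+b,r],[c0[0]+a+.004,c0[1]+b,r],[c0[0]+a,c0[1]+b+.004,r],[c0[0]+a,c0[1]+b,r*1.05]])) for a in(0,.003) for b in(0,.003)),key=lambda o:o.fun)
  File "fit.py", line 18, in <genexpr>
    o=min((minimize(cost,[c0[0]+a,c0[1]+b,r],method="Nelder-Mead",options=dict(initial_simplex=[[c0[0]+a,c0[1]+b,r],[c0[0]+a+.004,c0[1]+b,r],[c0[0]+a,c0[1]+b+.004,r],[c0[0]+a,c0[1]+b,r*1.05]])) for a in(0,.003) for b in(0,.003)),key=lambda o:o.fun)
           ~~~~~~~~^^^^^^^^^^^^^^^^^^^^^^^^^^^^^^^^^^^^^^^^^^^^^^^^^^^^^^^^^^^^^^^^^^^^^^^^^^^^^^^^^^^^^^^^^^^^^^^^^^^^^^^^^^^^^^^^^^^^^^^^^^^^^^^^^^^^^^^^^^^^^^^^^^^^^^^^^^^^^^^^^^^^^^^^^^^^^^
    res = _minimize_neldermead(fun, x0, args, callback, bounds=bounds,
                               **options)
    fxr = func(xr)
    fx = function(np.copy(x), *(wrapper_args + args))
  File "fit.py", line 16, in cost
    m=mask(n,p[:2],p[2],u,v);A=np.c_[m[M],np.ones(M.sum())]
  File "fit.py", line 6, in mask
    P=[proj(n,[c[0]+r*np.cos(t),c[1]+r*np.sin(t),z]) for z in(.064,.085) for t in th]
       ~~~~^^^^^^^^^^^^^^^^^^^^^^^^^^^^^^^^^^^^^^^^^
  File "h.py", line 8, in proj
    p=imaging.camera_params(n);q=np.array(p["K"])@(np.array(p["R"])@np.array(X)+p["t"]);return q[:2]/q[2]
ValueError: time passes only in moves, steps and waits
```

```bash
sed -i 's/imaging.camera_params(n)/cp(n)/' h.py; sed -i '2a from functools import lru_cache\n@lru_cache\ndef cp(n): return imaging.camera_params(n)' h.py; timeout 200 python3 fit.py
```

```text
top large [0.4773 0.2198 0.0247] 922.4981890020983
top small [0.4972 0.317  0.0177] 839.2223621618497
side large [0.4721 0.2249 0.0242] 389.6867052903371
side small [0.4922 0.3224 0.0171] 476.5223150832682
[ 171  154   97  105 4444]
hob rect 218.88461303710938 205.57691955566406 (80.01538848876953, 93.74351501464844) 11.309932708740234 [0.54740989 0.25804021 0.055     ]
```

Call:
apply_moves(
  motion=[
    [0.006,0.02,0.0014,0,0,0.82,255],
    [0.006,0.02,0.0014,0,0,0,255],
    [0.006,0.02,0.0014,0,0,0,255],
    [0.006,0.02,0.0014,0,0,0,255],
    [0.006,0.02,0.0014,0,0,0,255],
    [0.006,0.02,0.0014,0,0,0,255],
    [0.006,0.02,0.0014,0,0,0,255],
    [0.006,0.02,0.0014,0,0,0,255],
    [0.006,0.02,0.0014,0,0,0,255],
    [0.006,0.02,0.0014,0,0,0,255],
    [0.006,0.02,0.0014,0,0,0,255],
    [0.006,0.02,0.0014,0,0,0,255],
    [0,0,0,0,0,0,255],
    [0,0,0,0,0,0,255],
    [0,0,0,0,0,0,255],
  ],
)

```text
t: 7.03
tcp_pos: [0.4093, 0.2336, 0.1948]
ee_rot: [-0.314, -3.125, 0.001]
wrist_force: [-0.4, -0.8, -1.8]
width: 0.0111
grasp_force: 88.2
```

```bash
python3 -c "
from h import *
go([.4085,.2338,.135],-11.5)"
```

```text
t 7.0333 tcp [0.4093 0.2336 0.1948] yaw(puller) -11.49 tilt z [-0.0013 -0.0007] F [-0.4 -0.8 -1.8] w 0.0111 g 88.2 q6 0.44062545559031013
delta tool [0.0008 0.0001 0.0598]
rot deg [-0.05 -0.06  0.01]
```

Call:
apply_moves(
  motion=[
    [0.001,0,0.02,0,0,0,255],
    [0,0,0.02,0,0,0,255],
    [0,0,0.02,0,0,0,255],
    [0,0,0,0,0,0,255],
    [0,0,0,0,0,0,255],
    [0,0,0,0,0,0,255],
  ],
)

```text
t: 7.53
tcp_pos: [0.4093, 0.2337, 0.1366]
ee_rot: [0.316, 3.125, 0.0]
wrist_force: [-0.7, -0.2, -1.5]
width: 0.011
grasp_force: 88.1
```

```bash
python3 -c "
from h import *
import cv2
s,R=st()
r=lambda i:cv2.resize(i,None,fx=8,fy=8,interpolation=cv2.INTER_CUBIC)
a=imaging.grab_frame('top');b=imaging.grab_frame('side')
cv2.imwrite('pics/top1.png',a);cv2.imwrite('pics/side1.png',b)
cv2.imwrite('pics/p.png',np.hstack([r(a[210:280,200:250]),r(b[260:330,270:320])]))
P=-R[:,0];Y=R[:,1];Z=-R[:,2];o=s['tcp_pos']-.0727*Z
for n in('top','side'):
  for v in((.034,.016,.007),(.034,-.016,.007),(-.047,0,.02)): print(n,v,proj(n,o+P*v[0]+Y*v[1]+Z*v[2]))
"
```

```text
t 7.5333 tcp [0.4093 0.2337 0.1366] yaw(puller) -11.56 tilt z [0.001 0.   ] F [-0.7 -0.2 -1.5] w 0.011 g 88.1 q6 0.44205487148938083
top (0.034, 0.016, 0.007) [223.86270822 245.79561193]
top (0.034, -0.016, 0.007) [236.76043826 248.15590118]
top (-0.047, 0, 0.02) [222.58128525 279.99379353]
side (0.034, 0.016, 0.007) [300.19423874 295.71330158]
side (0.034, -0.016, 0.007) [308.31354444 288.79904346]
side (-0.047, 0, 0.02) [323.03998523 309.80388569]
```

View pics/p.png

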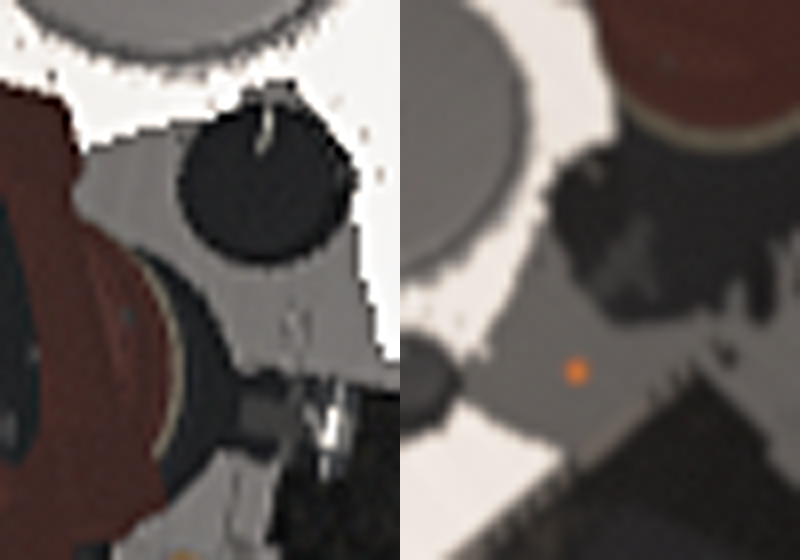

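The top crop shows the right hook at about pixel (236.9,249) and the brass screw at about (222.9,279.4). Both are within 0.5 px of the prediction from the TCP, so the top camera can be trusted. The lateral error is about 0.5 mm. I'll lower the fork to just above the deck.

Call:
apply_moves(
  motion=[
    [0,0.0004,0.003,0,0,0,255],
    [0,0,0.003,0,0,0,255],
    [0,0,0.0018,0,0,0,255],
    [0,0,0,0,0,0,255],
    [0,0,0,0,0,0,255],
  ],
)

```text
t: 8.05
tcp_pos: [0.409, 0.2345, 0.1278]
ee_rot: [0.315, 3.125, 0.0]
wrist_force: [-0.1, -0.7, 0.5]
width: 0.0111
grasp_force: 88.5
```

```bash
python3 -c "
from h import *
s,R=st(); print(R.T@(np.array([.4773,.2203,.1287])-s['tcp_pos']))"
```

```text
t 8.05 tcp [0.409  0.2345 0.1278] yaw(puller) -11.5 tilt z [ 0.0004 -0.    ] F [-0.1 -0.7  0.5] w 0.0111 g 88.5 q6 0.44304021093748963
[-0.06977805 -0.00033457 -0.00083345]
```

Call:
apply_moves(
  motion=[
    [0,-0.0003,-0.001,0,0,0,255],
    [-0.002,0,0,0,0,0,255],
    [-0.003,0,0,0,0,0,255],
    [-0.003,0,0,0,0,0,255],
    [-0.003,0,0,0,0,0,255],
    [-0.003,0,0,0,0,0,255],
    [-0.003,0,0,0,0,0,255],
    [0,0,0,0,0,0,255],
    [0,0,0,0,0,0,255],
  ],
)

```text
t: 8.8
tcp_pos: [0.4256, 0.2307, 0.1286]
ee_rot: [-0.315, -3.125, 0.0]
wrist_force: [0.3, -0.4, -1.6]
width: 0.0109
grasp_force: 88.3
```

```bash
python3 -c "
from h import *
s,R=st(); print(R.T@(np.array([.4773,.2203,.1287])-s['tcp_pos']))"
```

```text
t 8.8 tcp [0.4256 0.2307 0.1286] yaw(puller) -11.53 tilt z [-0.0003 -0.0001] F [ 0.3 -0.4 -1.6] w 0.0109 g 88.3 q6 0.42691736251464607
[-0.05277548  0.00016097 -0.00014438]
```

Height is good and nothing is touching. I'll go on in small steps.

Call:
apply_moves(
  motion=[
    [-0.001,0,0,0,0,0,255],
    [-0.001,0,0,0,0,0,255],
    [-0.001,0,0,0,0,0,255],
    [-0.001,0,0,0,0,0,255],
    [-0.001,0,0,0,0,0,255],
    [-0.001,0,0,0,0,0,255],
    [0,0,0,0,0,0,255],
  ],
)

```text
t: 9.38
tcp_pos: [0.4315, 0.2296, 0.1287]
ee_rot: [0.315, 3.126, -0.0]
wrist_force: [0.0, -0.1, -1.7]
width: 0.011
grasp_force: 88.3
```

Call:
apply_moves(
  motion=[
    [-0.001,0,0,0,0,0,255],
    [-0.001,0,0,0,0,0,255],
    [-0.001,0,0,0,0,0,255],
    [-0.001,0,0,0,0,0,255],
    [0,0,0,0,0,0,255],
  ],
)

```text
t: 9.8
tcp_pos: [0.4355, 0.2287, 0.1287]
ee_rot: [0.315, 3.126, -0.0]
wrist_force: [0.6, 0.2, -1.4]
width: 0.0107
grasp_force: 88.3
```

Call:
apply_moves(
  motion=[
    [-0.001,0,0,0,0,0,255],
    [-0.001,0,0,0,0,0,255],
    [-0.001,0,0,0,0,0,255],
    [-0.001,0,0,0,0,0,255],
    [0,0,0,0,0,0,255],
  ],
)

```text
t: 10.22
tcp_pos: [0.4394, 0.2279, 0.1287]
ee_rot: [0.315, 3.126, -0.0]
wrist_force: [0.4, -0.0, -1.0]
width: 0.0108
grasp_force: 88.3
```

Call:
apply_moves(
  motion=[
    [-0.001,0,0,0,0,0,255],
    [-0.001,0,0,0,0,0,255],
    [-0.001,0,0,0,0,0,255],
    [-0.001,0,0,0,0,0,255],
    [-0.001,0,0,0,0,0,255],
    [0,0,0,0,0,0,255],
  ],
)

```text
t: 10.72
tcp_pos: [0.4443, 0.2269, 0.1287]
ee_rot: [0.315, 3.126, -0.0]
wrist_force: [-0.2, 0.0, -2.1]
width: 0.011
grasp_force: 88.3
```

Call:
apply_moves(
  motion=[
    [-0.002,0,0,0,0,0,255],
    [-0.002,0,0,0,0,0,255],
    [-0.002,0,0,0,0,0,255],
    [-0.002,0,0,0,0,0,255],
    [-0.002,0,0,0,0,0,255],
    [-0.002,0,0,0,0,0,255],
    [-0.002,0,0,0,0,0,255],
    [-0.002,0,0,0,0,0,255],
    [0,0,0,0,0,0,255],
  ],
)

```text
t: 11.47
tcp_pos: [0.4601, 0.2237, 0.1287]
ee_rot: [0.315, 3.126, -0.0]
wrist_force: [0.3, -0.3, -2.0]
width: 0.0112
grasp_force: 88.3
```

```bash
python3 -c "
from h import *
s,R=st(); print(R.T@(np.array([.4773,.2203,.1287])-s['tcp_pos']),s['ft_torque'])"
```

```text
t 11.4667 tcp [0.4601 0.2237 0.1287] yaw(puller) -11.52 tilt z [ 0.0002 -0.0001] F [ 0.3 -0.3 -2. ] w 0.0112 g 88.3 q6 0.3975519916688749
[-1.75159885e-02  1.16897744e-04 -2.99106748e-05] [-0.00717831 -0.03113131  0.0636516 ]
```

Call:
apply_moves(
  motion=[
    [-0.001,0,0,0,0,0,255],
    [-0.001,0,0,0,0,0,255],
    [-0.001,0,0,0,0,0,255],
    [-0.001,0,0,0,0,0,255],
    [-0.001,0,0,0,0,0,255],
    [0,0,0,0,0,0,255],
  ],
)

```text
t: 11.97
tcp_pos: [0.4648, 0.2228, 0.1287]
ee_rot: [0.315, 3.126, -0.0]
wrist_force: [-0.0, 0.4, -0.9]
width: 0.0109
grasp_force: 88.3
```

Call:
apply_moves(
  motion=[
    [-0.0005,0,0,0,0,0,255],
    [-0.0005,0,0,0,0,0,255],
    [-0.0005,0,0,0,0,0,255],
    [0,0,0,0,0,0,255],
  ],
)

```text
t: 12.3
tcp_pos: [0.4662, 0.2225, 0.1287]
ee_rot: [0.315, 3.126, -0.0]
wrist_force: [0.3, -0.8, -1.3]
width: 0.0108
grasp_force: 88.3
```

Call:
apply_moves(
  motion=[
    [-0.0005,0,0,0,0,0,255],
    [-0.0005,0,0,0,0,0,255],
    [0,0,0,0,0,0,255],
  ],
)

```text
t: 12.55
tcp_pos: [0.4672, 0.2223, 0.1286]
ee_rot: [0.315, 3.126, -0.0]
wrist_force: [0.8, 0.3, -1.7]
width: 0.011
grasp_force: 88.3
```

Call:
apply_moves(
  motion=[
    [-0.0005,0,0,0,0,0,255],
    [-0.0005,0,0,0,0,0,255],
    [0,0,0,0,0,0,255],
  ],
)

```text
t: 12.8
tcp_pos: [0.4682, 0.2221, 0.1287]
ee_rot: [0.315, 3.126, -0.0]
wrist_force: [0.3, 1.0, -1.6]
width: 0.0111
grasp_force: 88.3
```

Call:
apply_moves(
  motion=[
    [-0.0005,0,0,0,0,0,255],
    [0,0,0,0,0,0,255],
  ],
)

```text
t: 12.97
tcp_pos: [0.4686, 0.222, 0.1287]
ee_rot: [0.315, 3.126, -0.0]
wrist_force: [-0.0, -0.5, -1.4]
width: 0.0108
grasp_force: 88.3
```

Call:
apply_moves(
  motion=[
    [-0.0005,0,0,0,0,0,255],
    [0,0,0,0,0,0,255],
  ],
)

```text
t: 13.13
tcp_pos: [0.4691, 0.2219, 0.1286]
ee_rot: [0.315, 3.126, -0.0]
wrist_force: [0.1, 0.5, -2.0]
width: 0.011
grasp_force: 88.3
```

Call:
apply_moves(
  motion=[
    [-0.0005,0,0,0,0,0,255],
    [0,0,0,0,0,0,255],
  ],
)

```text
t: 13.3
tcp_pos: [0.4696, 0.2218, 0.1286]
ee_rot: [0.315, 3.126, -0.0]
wrist_force: [0.4, 0.0, -1.0]
width: 0.0113
grasp_force: 88.3
```

Call:
apply_moves(
  motion=[
    [-0.0005,0,0,0,0,0,255],
    [0,0,0,0,0,0,255],
  ],
)

```text
t: 13.47
tcp_pos: [0.4701, 0.2217, 0.1287]
ee_rot: [0.315, 3.126, -0.0]
wrist_force: [0.3, -1.2, -1.2]
width: 0.0111
grasp_force: 88.3
```

Call:
apply_moves(
  motion=[
    [-0.0005,0,0,0,0,0,255],
    [0,0,0,0,0,0,255],
  ],
)

```text
t: 13.63
tcp_pos: [0.4706, 0.2216, 0.1287]
ee_rot: [0.315, 3.126, -0.0]
wrist_force: [0.7, 0.2, -1.5]
width: 0.0113
grasp_force: 88.3
```

Call:
apply_moves(
  motion=[
    [-0.0005,0,0,0,0,0,255],
    [0,0,0,0,0,0,255],
  ],
)

```text
t: 13.8
tcp_pos: [0.4711, 0.2215, 0.1287]
ee_rot: [0.315, 3.126, -0.0]
wrist_force: [0.3, 1.2, -2.1]
width: 0.011
grasp_force: 88.3
```

Call:
apply_moves(
  motion=[
    [-0.0005,0,0,0,0,0,255],
    [0,0,0,0,0,0,255],
  ],
)

```text
t: 13.97
tcp_pos: [0.4715, 0.2214, 0.1286]
ee_rot: [-0.315, -3.126, 0.0]
wrist_force: [-0.6, -0.4, -1.3]
width: 0.011
grasp_force: 88.3
```

Call:
apply_moves(
  motion=[
    [-0.0005,0,0,0,0,0,255],
    [0,0,0,0,0,0,255],
  ],
)

```text
t: 14.13
tcp_pos: [0.4719, 0.2213, 0.1286]
ee_rot: [-0.315, -3.126, 0.0]
wrist_force: [0.2, 0.7, -2.4]
width: 0.0108
grasp_force: 88.3
```

Call:
apply_moves(
  motion=[
    [-0.0005,0,0,0,0,0,255],
    [0,0,0,0,0,0,255],
  ],
)

```text
t: 14.3
tcp_pos: [0.4723, 0.2212, 0.1286]
ee_rot: [-0.315, -3.125, 0.0]
wrist_force: [-1.7, -0.0, -1.3]
width: 0.0109
grasp_force: 88.4
```

Call:
apply_moves(
  motion=[
    [-0.0005,0,0,0,0,0,255],
    [0,0,0,0,0,0,255],
  ],
)

```text
t: 14.47
tcp_pos: [0.4726, 0.2212, 0.1285]
ee_rot: [-0.315, -3.125, -0.0]
wrist_force: [-4.2, 0.6, -0.1]
width: 0.0108
grasp_force: 88.4
```

```bash
python3 -c "
from h import *
s,R=st(); print(R.T@(np.array([.4773,.2203,.1287])-s['tcp_pos']),s['ft_torque'])"
```

```text
t 14.4667 tcp [0.4726 0.2212 0.1285] yaw(puller) -11.5 tilt z [-0.0009  0.0001] F [-4.2  0.6 -0.1] w 0.0108 g 88.4 q6 0.3873464264800668
[-4.77395131e-03  5.04653864e-05 -1.68150838e-04] [0.22760161 0.80720253 0.02304662]
```

Contact at −4 N: the slot end is against the hub. I'll ease off slightly and lift slowly.

Call:
apply_moves(
  motion=[
    [0.0005,0,0,0,0,0,255],
    [0,0,-0.0005,0,0,0,255],
    [0,0,-0.0005,0,0,0,255],
    [0,0,-0.0005,0,0,0,255],
    [0,0,-0.0005,0,0,0,255],
    [0,0,-0.0005,0,0,0,255],
    [0,0,-0.0005,0,0,0,255],
    [0,0,0,0,0,0,255],
  ],
)

```text
t: 15.13
tcp_pos: [0.4725, 0.2212, 0.1317]
ee_rot: [-0.315, -3.126, 0.0]
wrist_force: [-1.7, 0.4, -2.4]
width: 0.0109
grasp_force: 88.2
```

Call:
apply_moves(
  motion=[
    [0,0,-0.0004,0,0,0,255],
    [0,0,-0.0004,0,0,0,255],
    [0,0,-0.0004,0,0,0,255],
    [0,0,-0.0004,0,0,0,255],
    [0,0,0,0,0,0,255],
  ],
)

```text
t: 15.55
tcp_pos: [0.4725, 0.2212, 0.1333]
ee_rot: [-0.315, -3.126, 0.0]
wrist_force: [-2.9, 0.6, -2.7]
width: 0.0109
grasp_force: 88.2
```

```bash
python3 -c "
from h import *
s,R=st(); print(s['ft_torque'])"
```

```text
t 15.55 tcp [0.4725 0.2212 0.1333] yaw(puller) -11.51 tilt z [-0.0001 -0.0001] F [-2.9  0.6 -2.7] w 0.0109 g 88.2 q6 0.38776436585779067
[ 0.12816022  0.58143899 -0.01128169]
```

Call:
apply_moves(
  motion=[
    [0,0,-0.0004,0,0,0,255],
    [0,0,-0.0004,0,0,0,255],
    [0,0,0,0,0,0,255],
  ],
)

```text
t: 15.8
tcp_pos: [0.4722, 0.2212, 0.1336]
ee_rot: [-0.315, -3.125, 0.0]
wrist_force: [-3.1, 1.1, -6.7]
width: 0.0107
grasp_force: 87.7
```

Call:
apply_moves(
  motion=[
    [0,0,-0.0004,0,0,0,255],
    [0,0,-0.0004,0,0,0,255],
    [0,0,0,0,0,0,255],
  ],
)

```text
t: 16.05
tcp_pos: [0.4718, 0.2212, 0.1344]
ee_rot: [-0.315, -3.124, 0.001]
wrist_force: [-3.6, 1.0, -8.7]
width: 0.0107
grasp_force: 87.6
```

```bash
python3 -c "
from h import *
s,R=st(); print(s['ft_torque'])"
```

```text
t 16.05 tcp [0.4718 0.2212 0.1344] yaw(puller) -11.5 tilt z [-0.0016 -0.0002] F [-3.6  1.  -8.7] w 0.0107 g 87.6 q6 0.387756032214461
[ 0.21517855  1.09433925 -0.05029781]
```

Call:
apply_moves(
  motion=[
    [0,0,-0.0004,0,0,0,255],
    [0,0,-0.0004,0,0,0,255],
    [0,0,0,0,0,0,255],
  ],
)

```text
t: 16.3
tcp_pos: [0.4721, 0.2211, 0.1352]
ee_rot: [-0.315, -3.125, 0.001]
wrist_force: [-3.5, 0.2, -10.6]
width: 0.0108
grasp_force: 87.5
```

Call:
apply_moves(
  motion=[
    [0,0,-0.0004,0,0,0,255],
    [0,0,-0.0004,0,0,0,255],
    [0,0,0,0,0,0,255],
  ],
)

```text
t: 16.55
tcp_pos: [0.4726, 0.2212, 0.1372]
ee_rot: [0.315, 3.125, -0.0]
wrist_force: [-6.6, -0.2, -2.4]
width: 0.011
grasp_force: 88.7
```

```bash
python3 -c "
from h import *
s,R=st(); print(s['ft_torque'])"
```

```text
t 16.55 tcp [0.4726 0.2212 0.1372] yaw(puller) -11.51 tilt z [ 0.0005 -0.0001] F [-6.6 -0.2 -2.4] w 0.011 g 88.7 q6 0.3877854587024019
[-0.02242931  1.75973312  0.0394878 ]
```

The clip has released. I'll ease the sideways load and lift clear of the spindle.

Call:
apply_moves(
  motion=[
    [0.0003,0,-0.0005,0,0,0,255],
    [0,0,-0.001,0,0,0,255],
    [0,0,-0.001,0,0,0,255],
    [0,0,-0.001,0,0,0,255],
    [0,0,0,0,0,0,255],
  ],
)

```text
t: 16.97
tcp_pos: [0.4731, 0.2214, 0.1411]
ee_rot: [0.315, 3.124, 0.001]
wrist_force: [-2.4, 0.2, -1.7]
width: 0.0109
grasp_force: 88.8
```

```bash
python3 -c "
from h import *
import cv2
s,R=st(); print(s['ft_torque'])
r=lambda i:cv2.resize(i,None,fx=8,fy=8,interpolation=cv2.INTER_CUBIC)
a=imaging.grab_frame('top');b=imaging.grab_frame('side')
cv2.imwrite('pics/p2.png',np.hstack([r(a[200:270,200:250]),r(b[255:325,265:315])]))"
```

```text
t 16.9667 tcp [0.4731 0.2214 0.1411] yaw(puller) -11.51 tilt z [0.0022 0.0002] F [-2.4  0.2 -1.7] w 0.0109 g 88.8 q6 0.3879852565821612
[1.36699110e-01 6.90314693e-01 5.84751369e-05]
```

View pics/p2.png

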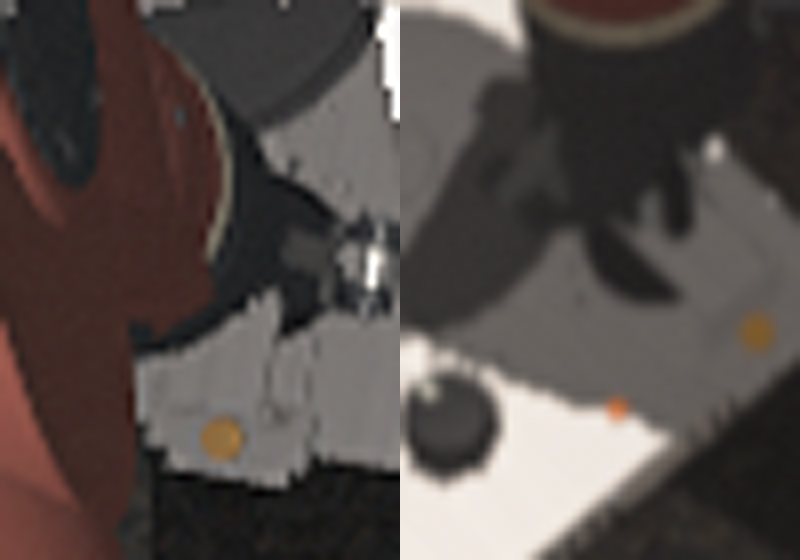

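The knob (dark, side crop about (630,265)) sits on the fork and looks level, and the brass screw is visible behind it. I'll lift on.

Call:
apply_moves(
  motion=[
    [0.0002,0,-0.0015,0,0,0,255],
    [0,0,-0.0015,0,0,0,255],
    [0,0,-0.0015,0,0,0,255],
    [0,0,-0.0015,0,0,0,255],
    [0,0,-0.0015,0,0,0,255],
    [0,0,-0.0015,0,0,0,255],
    [0,0,-0.0015,0,0,0,255],
    [0,0,-0.0015,0,0,0,255],
    [0,0,-0.0015,0,0,0,255],
    [0,0,-0.0015,0,0,0,255],
    [0,0,-0.0015,0,0,0,255],
    [0,0,-0.0015,0,0,0,255],
    [0,0,-0.0015,0,0,0,255],
    [0,0,-0.0015,0,0,0,255],
    [0,0,-0.002,0,0,0,255],
    [0,0,-0.002,0,0,0,255],
    [0,0,-0.002,0,0,0,255],
    [0,0,-0.002,0,0,0,255],
    [0,0,0,0,0,0,255],
    [0,0,0,0,0,0,255],
  ],
)

```text
t: 18.73
tcp_pos: [0.4721, 0.2213, 0.1691]
ee_rot: [0.315, 3.126, -0.0]
wrist_force: [-0.3, -0.9, -3.1]
width: 0.0109
grasp_force: 88.8
```

Call:
apply_moves(
  motion=[
    [0,0,-0.002,0,0,0,255],
    [0,0,-0.003,0,0,0,255],
    [0,0,-0.003,0,0,0,255],
    [0,0,-0.003,0,0,0,255],
    [0,0,-0.003,0,0,0,255],
    [0,0,-0.003,0,0,0,255],
    [0,0,-0.003,0,0,0,255],
    [0,0,-0.003,0,0,0,255],
    [0,0,-0.002,0,0,0,255],
    [0,0,0,0,0,0,255],
    [0,0,0,0,0,0,255],
    [0,0,0,0,0,0,255],
  ],
)

```text
t: 19.73
tcp_pos: [0.4719, 0.2213, 0.1938]
ee_rot: [-0.315, -3.126, 0.0]
wrist_force: [-0.5, -0.6, -2.3]
width: 0.0113
grasp_force: 88.8
```

```bash
python3 -c "
from h import *
import cv2
s,R=st(); print(s['ft_torque'])
go([.4,.2214,.2],-9)
a=imaging.grab_frame('top');b=imaging.grab_frame('side');cv2.imwrite('pics/top2.png',a)
cv2.imwrite('pics/p3.png',cv2.resize(b[230:320,250:350],None,fx=6,fy=6,interpolation=cv2.INTER_CUBIC))"
```

```text
t 19.7333 tcp [0.4719 0.2213 0.1938] yaw(puller) -11.51 tilt z [-0.0002 -0.0002] F [-0.5 -0.6 -2.3] w 0.0113 g 88.8 q6 0.388151006430187
[ 0.00734289  0.02541138 -0.02285677]
t 19.7333 tcp [0.4719 0.2213 0.1938] yaw(puller) -11.51 tilt z [-0.0002 -0.0002] F [-0.5 -0.6 -2.3] w 0.0113 g 88.8 q6 0.388151006430187
delta tool [ 0.0705 -0.0143 -0.0062]
rot deg [-0.01 -0.01 -2.51]
```

View pics/p3.png

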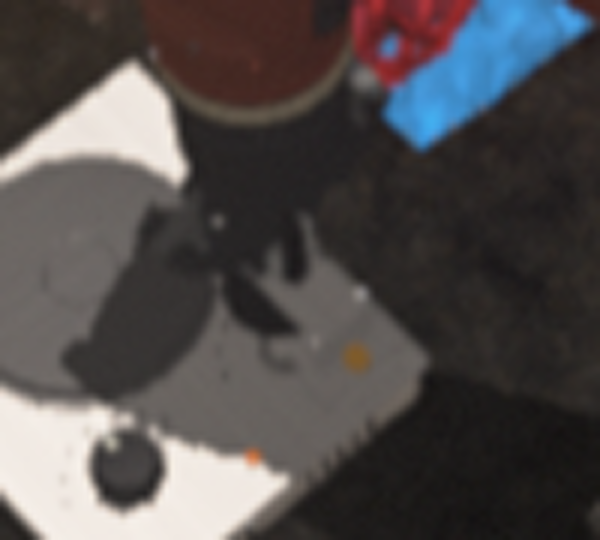

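Torques and weight agree with the knob hanging clear on the fork. In the side crop the bare spindle shows near (315,340), and the small knob is still on at (127,468). I'll back off and rise.

Call:
apply_moves(
  motion=[
    [0.001,0,-0.001,0,0,0,255],
    [0.003,0,-0.003,0,0,0,255],
    [0.005,0,-0.005,0,0,0,255],
    [0.006,0,-0.006,0,0,-0.5,255],
    [0.006,0,-0.006,0,0,-0.5,255],
    [0.006,0,-0.005,0,0,-0.5,255],
    [0.006,0,-0.003,0,0,-0.5,255],
    [0.006,0,-0.001,0,0,-0.5,255],
    [0.006,0,0,0,0,-0.5,255],
    [0.006,0,0,0,0,-0.5,255],
    [0.005,0,0,0,0,0,255],
    [0.004,0,0,0,0,0,255],
    [0.002,0,0,0,0,0,255],
    [0,0,0,0,0,0,255],
    [0,0,0,0,0,0,255],
  ],
)

```text
t: 21.08
tcp_pos: [0.411, 0.2319, 0.2239]
ee_rot: [0.219, 3.134, -0.0]
wrist_force: [-0.6, 0.4, -2.1]
width: 0.0109
grasp_force: 88.8
```

```bash
python3 -c "
from h import *
go([.4358,-.2543,.2],-8)"
```

```text
t 21.0833 tcp [0.411  0.2319 0.2239] yaw(puller) -8.01 tilt z [ 0.0002 -0.0001] F [-0.6  0.4 -2.1] w 0.0109 g 88.8 q6 0.375479098070832
delta tool [-0.0923 -0.478   0.024 ]
rot deg [-0.01  0.01 -0.01]
```

Call:
apply_moves(
  motion=[
    [-0.0008,-0.004,0,0,0,0,255],
    [-0.0017,-0.009,0,0,0,0,255],
    [-0.0025,-0.013,0,0,0,0,255],
    [-0.0025,-0.013,0,0,0,0,255],
    [-0.0025,-0.013,0,0,0,0,255],
    [-0.0025,-0.013,0,0,0,0,255],
    [-0.0025,-0.013,0,0,0,0,255],
    [-0.0025,-0.013,0,0,0,0,255],
    [-0.0025,-0.013,0,0,0,0,255],
    [-0.0025,-0.013,0,0,0,0,255],
    [-0.0025,-0.013,0,0,0,0,255],
    [-0.0025,-0.013,0,0,0,0,255],
    [-0.0025,-0.013,0,0,0,0,255],
    [-0.0025,-0.013,0,0,0,0,255],
    [-0.0025,-0.013,0,0,0,0,255],
    [-0.0025,-0.013,0,0,0,0,255],
    [-0.0025,-0.013,0,0,0,0,255],
    [-0.0025,-0.013,0,0,0,0,255],
    [-0.0025,-0.013,0,0,0,0,255],
    [-0.0025,-0.013,0,0,0,0,255],
  ],
)

```text
t: 22.75
tcp_pos: [0.4233, -0.0207, 0.224]
ee_rot: [-0.22, -3.134, 0.0]
wrist_force: [0.5, 0.0, -2.4]
width: 0.011
grasp_force: 88.9
```

Call:
apply_moves(
  motion=[
    [-0.0025,-0.013,0,0,0,0,255],
    [-0.0025,-0.013,0,0,0,0,255],
    [-0.0025,-0.013,0,0,0,0,255],
    [-0.0025,-0.013,0,0,0,0,255],
    [-0.0025,-0.013,0,0,0,0,255],
    [-0.0025,-0.013,0,0,0,0,255],
    [-0.0025,-0.013,0,0,0,0,255],
    [-0.0025,-0.013,0,0,0,0,255],
    [-0.0025,-0.013,0,0,0,0,255],
    [-0.0025,-0.013,0,0,0,0,255],
    [-0.0025,-0.013,0,0,0,0,255],
    [-0.0025,-0.013,0,0,0,0,255],
    [-0.0025,-0.013,0,0,0,0,255],
    [-0.0025,-0.013,0,0,0,0,255],
    [-0.0025,-0.013,0,0,0,0,255],
    [-0.0025,-0.013,0,0,0,0,255],
    [-0.0017,-0.009,0,0,0,0,255],
    [-0.0013,-0.007,0,0,0,0,255],
    [-0.001,-0.005,0,0,0,0,255],
    [-0.0008,-0.002,0,0,0,0,255],
  ],
)

```text
t: 24.42
tcp_pos: [0.4357, -0.2548, 0.2239]
ee_rot: [-0.22, -3.134, -0.0]
wrist_force: [-0.3, -0.2, -2.4]
width: 0.0112
grasp_force: 88.7
```

```bash
python3 -c "
from h import *
go([.4358,-.2543,.0785],-8)"
```

```text
t 24.4167 tcp [ 0.4357 -0.2548  0.2239] yaw(puller) -8.03 tilt z [-0.0002  0.0001] F [-0.3 -0.2 -2.4] w 0.0112 g 88.7 q6 -0.6486923524134122
delta tool [-0.      0.0005  0.1454]
rot deg [ 0.   -0.01 -0.03]
```

Call:
apply_moves(
  motion=[
    [0,0,0.003,0,0,0,255],
    [0,0,0.006,0,0,0,255],
    [0,0,0.009,0,0,0,255],
    [0,0,0.01,0,0,0,255],
    [0,0,0.01,0,0,0,255],
    [0,0,0.01,0,0,0,255],
    [0,0,0.01,0,0,0,255],
    [0,0,0.01,0,0,0,255],
    [0,0,0.01,0,0,0,255],
    [0,0,0.01,0,0,0,255],
    [0,0,0.01,0,0,0,255],
    [0,0,0.01,0,0,0,255],
    [0,0,0.009,0,0,0,255],
    [0,0,0.006,0,0,0,255],
    [0,0,0.004,0,0,0,255],
    [0,0,0.003,0,0,0,255],
    [0,0,0.002,0,0,0,255],
    [0,0,0,0,0,0,255],
    [0,0,0,0,0,0,255],
  ],
)

```text
t: 26.0
tcp_pos: [0.4359, -0.2544, 0.0923]
ee_rot: [0.219, 3.134, -0.001]
wrist_force: [-0.0, 0.2, -2.4]
width: 0.0106
grasp_force: 88.7
```

Call:
apply_moves(
  motion=[
    [0,0,0.001,0,0,0,255],
    [0,0,0.001,0,0,0,255],
    [0,0,0.001,0,0,0,255],
    [0,0,0.001,0,0,0,255],
    [0,0,0.001,0,0,0,255],
    [0,0,0.001,0,0,0,255],
    [0,0,0.001,0,0,0,255],
    [0,0,0.001,0,0,0,255],
    [0,0,0,0,0,0,255],
    [0,0,0,0,0,0,255],
  ],
)

```text
t: 26.83
tcp_pos: [0.4357, -0.2542, 0.0839]
ee_rot: [-0.219, -3.134, -0.0]
wrist_force: [-0.2, -0.0, -1.0]
width: 0.0111
grasp_force: 88.7
```

```bash
python3 -c "
from h import *
go([.4358,-.2543,.0785],-8)"
```

```text
t 26.8333 tcp [ 0.4357 -0.2542  0.0839] yaw(puller) -8.01 tilt z [-0.0001  0.    ] F [-0.2 -0.  -1. ] w 0.0111 g 88.7 q6 -0.6482131515046787
delta tool [-0.0001 -0.0001  0.0054]
rot deg [ 0.   -0.01 -0.01]
```

Call:
apply_moves(
  motion=[
    [0,0,0.001,0,0,0,255],
    [0,0,0.001,0,0,0,255],
    [0,0,0.001,0,0,0,255],
    [0,0,0.001,0,0,0,255],
    [0,0,0.001,0,0,0,255],
    [0,0,0.0003,0,0,0,255],
    [0,0,0,0,0,0,255],
    [0,0,0,0,0,0,255],
  ],
)

```text
t: 27.5
tcp_pos: [0.4357, -0.2543, 0.0787]
ee_rot: [-0.219, -3.134, 0.0]
wrist_force: [0.0, -1.0, -2.6]
width: 0.0109
grasp_force: 88.7
```

```bash
python3 -c "
from h import *
import cv2
go([.4358,-.2543,.0785],-8)
a=imaging.grab_frame('top');b=imaging.grab_frame('side')
r=lambda i:cv2.resize(i,None,fx=4,fy=4,interpolation=cv2.INTER_CUBIC)
cv2.imwrite('pics/p4.png',np.hstack([r(a[205:305,370:470]),r(b[150:250,335:435])]))"
```

```text
t 27.5 tcp [ 0.4357 -0.2543  0.0787] yaw(puller) -8.01 tilt z [-0.     -0.0001] F [ 0.  -1.  -2.6] w 0.0109 g 88.7 q6 -0.6481935357659159
delta tool [-0.0001 -0.      0.0002]
rot deg [-0.   -0.   -0.01]
```

View pics/p4.png

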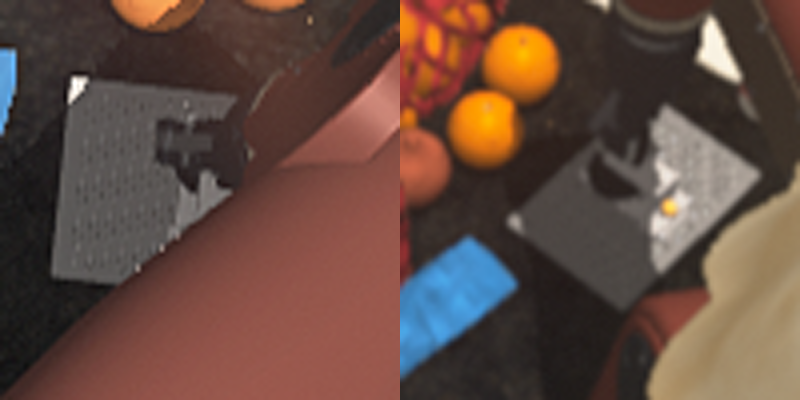

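The knob stands on the mat with the fork around its hub (side crop about (610,180)). I'll lower 0.4 mm more and draw the fork out level.

Call:
apply_moves(
  motion=[
    [0,0,0.0004,0,0,0,255],
    [0.001,0,0,0,0,0,255],
    [0.002,0,0,0,0,0,255],
    [0.003,0,0,0,0,0,255],
    [0.003,0,0,0,0,0,255],
    [0.003,0,0,0,0,0,255],
    [0.003,0,0,0,0,0,255],
    [0,0,0,0,0,0,255],
  ],
)

```text
t: 28.27
tcp_pos: [0.4203, -0.2521, 0.0783]
ee_rot: [-0.22, -3.134, 0.0]
wrist_force: [-1.0, 0.2, -1.6]
width: 0.011
grasp_force: 88.7
```

Call:
apply_moves(
  motion=[
    [0.003,0,0,0,0,0,255],
    [0.004,0,0,0,0,0,255],
    [0.004,0,0,0,0,0,255],
    [0.004,0,0,0,0,0,255],
    [0.004,0,0,0,0,0,255],
    [0.004,0,0,0,0,0,255],
    [0.004,0,0,0,0,0,255],
    [0.004,0,0,0,0,0,255],
    [0.004,0,0,0,0,0,255],
    [0.004,0,0,0,0,0,255],
    [0.004,0,0,0,0,0,255],
    [0.004,0,0,0,0,0,255],
    [0.004,0,0,0,0,0,255],
    [0.003,0,0,0,0,0,255],
    [0,0,0,0,0,0,255],
    [0,0,0,0,0,0,255],
  ],
)

```text
t: 29.6
tcp_pos: [0.3674, -0.2447, 0.0784]
ee_rot: [0.22, 3.134, -0.0]
wrist_force: [-0.7, -0.1, -1.6]
width: 0.0113
grasp_force: 88.7
```

```bash
python3 -c "
from h import *
go([.4358,-.2543,.0785],-8)
import cv2
b=imaging.grab_frame('side');a=imaging.grab_frame('top')
r=lambda i:cv2.resize(i,None,fx=4,fy=4,interpolation=cv2.INTER_CUBIC)
cv2.imwrite('pics/p5.png',np.hstack([r(a[205:305,370:470]),r(b[150:250,335:435])]))"
```

```text
t 29.6 tcp [ 0.3674 -0.2447  0.0784] yaw(puller) -8.02 tilt z [ 0.0003 -0.0003] F [-0.7 -0.1 -1.6] w 0.0113 g 88.7 q6 -0.7456411939426167
delta tool [-0.0691  0.0001 -0.0001]
rot deg [-0.01  0.02 -0.02]
```

View pics/p5.png

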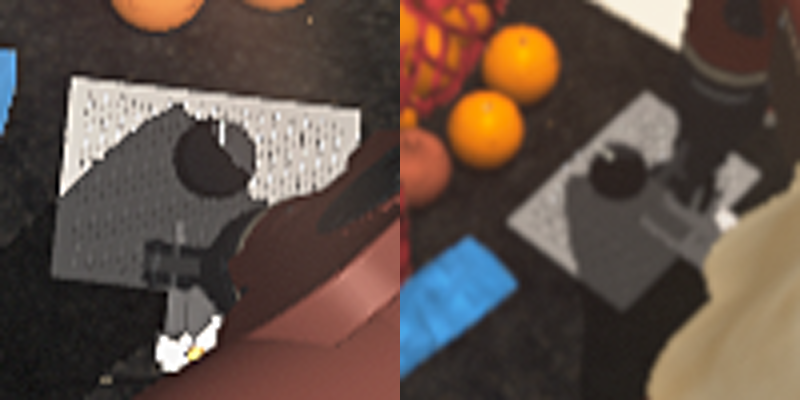

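The knob stands upright on the mat (top crop (213,158)) and the fork is about 15 mm clear of it. I'll lift and carry the puller back to its free spot on the worktop.

Call:
apply_moves(
  motion=[
    [0,0,-0.005,0,0,0,255],
    [0,0,-0.015,0,0,0,255],
    [0,0,-0.015,0,0,0,255],
    [0,0,-0.015,0,0,0,255],
    [0,0,-0.01,0,0,0,255],
    [-0.0019,0.01445,0,0,0,0,255],
    [-0.0019,0.01445,0,0,0,0,255],
    [-0.0019,0.01445,0,0,0,0,255],
  ],
)

```text
t: 30.37
tcp_pos: [0.3793, -0.2022, 0.1387]
ee_rot: [0.22, 3.133, -0.001]
wrist_force: [-0.3, 0.6, -1.9]
width: 0.0107
grasp_force: 89.0
```

Call:
apply_moves(
  motion=[
    [-0.0019,0.01445,0,0,0,0,255],
    [-0.0019,0.01445,0,0,0,0,255],
    [-0.0019,0.01445,0,0,0,0,255],
    [-0.0019,0.01445,0,0,0,0,255],
    [-0.0019,0.01445,0,0,0,0,255],
    [-0.0019,0.01445,0,0,0,0,255],
    [-0.0019,0.01445,0,0,0,0,255],
    [-0.0019,0.01445,0,0,0,0,255],
    [-0.0019,0.01445,0,0,0,0,255],
    [-0.0019,0.01445,0,0,0,0,255],
    [-0.0019,0.01445,0,0,0,0,255],
    [-0.0019,0.01445,0,0,0,0,255],
    [-0.0019,0.01445,0,0,0,0,255],
    [0,0,0,0,0,0,255],
    [0,0,0,0,0,0,255],
  ],
)

```text
t: 31.62
tcp_pos: [0.4298, -0.0196, 0.1384]
ee_rot: [-0.217, -3.134, 0.0]
wrist_force: [-0.2, -0.9, -1.2]
width: 0.0111
grasp_force: 88.8
```

Call:
apply_moves(
  motion=[
    [0,0,0.005,0,0,0,255],
    [0,0,0.01,0,0,0,255],
    [0,0,0.01,0,0,0,255],
    [0,0,0.01,0,0,0,255],
    [0,0,0.01,0,0,0,255],
    [0,0,0.008,0,0,0,255],
    [0,0,0.005,0,0,0,255],
    [0,0,0.003,0,0,0,255],
    [0,0,0,0,0,0,255],
    [0,0,0,0,0,0,255],
  ],
)

```text
t: 32.45
tcp_pos: [0.4299, -0.02, 0.0775]
ee_rot: [0.219, 3.134, -0.0]
wrist_force: [0.4, -0.2, -2.0]
width: 0.0113
grasp_force: 88.9
```

```bash
python3 -c "
from h import *
st()"
```

```text
t 32.45 tcp [ 0.4299 -0.02    0.0775] yaw(puller) -8.01 tilt z [ 0.0002 -0.0001] F [ 0.4 -0.2 -2. ] w 0.0113 g 88.9 q6 -0.2125667607685285
```

Call:
apply_moves(
  motion=[
    [0,0,0.001,0,0,0,255],
    [0,0,0.001,0,0,0,255],
    [0,0,0.001,0,0,0,255],
    [0,0,0.001,0,0,0,255],
    [0,0,0.0008,0,0,0,255],
    [0,0,0,0,0,0,255],
    [0,0,0,0,0,0,255],
  ],
)

```text
t: 33.03
tcp_pos: [0.4299, -0.02, 0.0728]
ee_rot: [0.219, 3.133, -0.0]
wrist_force: [-0.9, 0.5, 1.6]
width: 0.011
grasp_force: 89.3
```

Call:
apply_moves(
  motion=[
    [0,0,0,0,0,0,215],
    [0,0,0,0,0,0,200],
    [0,0,0,0,0,0,180],
    [0,0,0,0,0,0,140],
    [0,0,0,0,0,0,100],
    [0,0,0,0,0,0,60],
    [0,0,0,0,0,0,60],
    [0,0,0,0,0,0,60],
  ],
)

```text
t: 33.7
tcp_pos: [0.4297, -0.0199, 0.0725]
ee_rot: [0.219, 3.134, -0.0]
wrist_force: [-0.6, 0.4, -0.3]
width: 0.0651
grasp_force: 0.0
```

Call:
apply_moves(
  motion=[
    [0,0,-0.005,0,0,0,60],
    [0,0,-0.015,0,0,0,60],
    [0,0,-0.02,0,0,0,60],
    [0,0,-0.025,0,0,0,60],
    [0,0,-0.025,0,0,0,60],
    [0,0,-0.025,0,0,0,60],
    [0,0,-0.02,0,0,0,60],
    [0.02,-0.01,0,0,0,0,60],
    [0,0,0,0,0,0,60],
    [0,0,0,0,0,0,60],
  ],
)

```text
t: 34.53
tcp_pos: [0.4086, -0.0273, 0.2081]
ee_rot: [0.221, 3.132, -0.001]
wrist_force: [-0.6, -0.0, 1.0]
width: 0.0655
grasp_force: 0.0
```

```bash
python3 -c "
from h import *
st()
import cv2
b=imaging.grab_frame('side');a=imaging.grab_frame('top')
r=lambda i:cv2.resize(i,None,fx=2.5,fy=2.5,interpolation=cv2.INTER_CUBIC)
cv2.imwrite('pics/p6.png',np.hstack([r(a[170:330,310:470]),r(b[150:310,260:420])]))"
```

```text
t 34.5333 tcp [ 0.4086 -0.0273  0.2081] yaw(puller) -8.06 tilt z [ 0.0013 -0.0006] F [-0.6 -0.   1. ] w 0.0655 g 0.0 q6 -0.24802635254569647
```

View pics/p6.png

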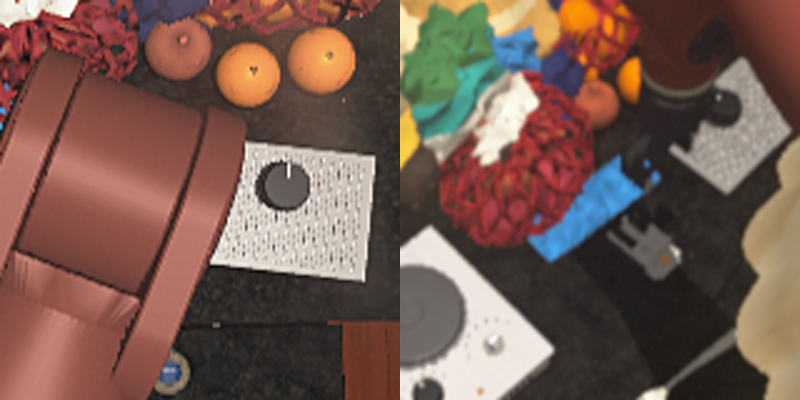

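The knob stands on the mat (top crop (283,187)), and the puller stands upright on its own on the worktop (side crop (650,245)). The large spindle is bare and the small knob is still on. I'm handing in.

```bash
python3 -c "
from rig import workorder
print(workorder.hand_in())"
```

```text
the job is handed in; nothing more can be done
None
```

The job is handed in, and no verdict came back: the last pictures show the large knob upright on the mat, the puller standing upright on the worktop with the gripper clear of it, and the small knob still on its spindle.

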